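# Hang a brake pad in the gap on the drying rail

### The arm

A 6-joint arm with a two-finger parallel gripper is mounted at the origin on a cart in front of the work surface, level with it; the furniture and walls round the work are solid. World frame = base frame: x ahead of the robot, y to its left, z up, the work surface at z = 0. Lengths are in m, angles in rad, forces in N, time in s.
With the tool pointing down it reaches from about 0.35 to 0.875 m from the base axis. Payload 4.2 kg.
Tool frame: the origin (TCP) lies midway between the tips of the shut fingers; the grasp point (between the pads) lies 19 mm behind it (grip_depth is the z of the grasp point in the tool frame, in m); z points along the fingers, y is the direction in which the jaws open and shut (so a half turn about z gives the same grasp; the last joint's range is limited). The gripper opens to 85 mm and grips with 20 to 120 N. Pads are 22 mm wide; open, the fingers measure 114 mm over their backs; the gripper's body (76 mm by 85 mm) begins 54 mm behind the grasp point. The pads swing forward as they close: fully open they stand 13 mm farther back than shut.
Start: joints at [-1.035, 0.385, 0.008, 0, -1.194, -0.259], TCP at [0.171, -0.601, 0.231] pointing down, gripper open.
Joint ranges: [-3.14, 3.14], [-1.21, 2.06], [-1.07, 1.41], [-3.16, 2.05], [-2.99, -0.16], [-3.1, 3.1]. Speed limits (rad/s): [2.79, 2.79, 3.14, 3.14, 3.14, 3.14].

### API

Orientations are given as a unit quaternion [x, y, z, w].
In Python, from rig import * gives the robot as it stands.
- The arm moves only by the tool send_rows, never from a script. Its argument "motion" is a list of rows, each a list of 7 numbers: the shift along the tool's x, y, z each as a share of 300 mm, from -1 to 1, then the turn, a rotation vector about the tool's x, y, z each as a share of 45 degrees, from -1 to 1, then the finger opening in mm, from 0 to 85.4. In form: [[tx, ty, tz, wx, wy, wz, gripper], ...]. A call has 1 to 8 rows; each row is the pose to reach, as a shift and turn from the pose commanded when the call began, along the tool's axes at that moment; what a row does not reach only later rows make up. A row lasts 1/12 s, in which the tool goes at most 41.7 mm and 7.16 degrees, less where a joint would pass 70% of its speed; a pose out of reach is approached as far as the arm can. A call with a number of a shift or a turn outside -1 to 1 is refused whole. A call with a gripper value outside its range is refused whole. The fingers move at their own pace and stop on an object; "newtons" is the grip in N (left out, the last holds). Time passes only in rows, so rows that repeat a pose let the fingers close. It gives the time, the measured TCP pose, the force and the opening at its end, in the units of the state.
- observe(): the state, without advancing time (a new reading comes with each control period).
- capture(name): name is "scene" or "top"; returns a dict with "image" (400x640x3 uint8, red, green, blue), "depth" (400x640 float32, m along the optical axis (not along the pixel's ray), 0 where there is no reading), "mtx" (3x3 intrinsics, pixels), "T" (4x4, takes a point from camera to world coordinates). Camera axes: x right, y down, z forward; pixel columns grow to the right and rows downward; lengths in m; the calibration is good to about 2 mm. A picture is of the moment at which its call begins.
- close_job(): hands the job in, once; it reports no verdict.
The state is a dict: "time": time; "qpos": joint angles; "joint_velocities": joint speeds; "tau": joint torques, N m; "tool_pos": TCP position; "tcp_rot": TCP orientation; "ft_force": force on the tool from outside, world axes, zero at the start; "ft_torque": the same for the moment, N m; "opening": opening from 0.0 (shut) to 1.0 (fully open).
Only numpy, scipy, OpenCV 4.12 (cv2) and the standard library are available. Lean on these libraries where they do the work, as an engineer would, in place of code of your own. Each camera call takes 0.05 s, during which the arm holds its last target.

### The job

Two freshly coated brake pads hang on hooks from the long drying rail with one free place between them. Take the hook that carries the brake pad off the short stand and lower it into that gap, so that it hangs on the rail between the two pads, fully down and facing the same way as they do. Do not shift or dislodge the pads already hanging there, and leave the hook with the round bearing hanging on the stand.

Things in the scene. Friction and masses are not known exactly. Their poses are not given: they have to be found in the camera images.
- new_pad_grip (a point): Hook to move, on the short grey stand: aluminium strip 20 mm wide with a brake pad (40 wide, 65 tall, 14 thick), 0.25 kg. Point: centre of its black grip block (20x20, 46 tall), 26 mm above the board edge it sits on. x: square to the board, away from the pad; y: along the board; z up. Long leg in front: inner face at x -15 mm, foot at z -119, pad out to x -32. Rear lip: x +15, to z -47.
- rail_pad_left_grip (a point): Left hook (seen from the robot) hanging loose on the long grey drying rail, alike, its pad 40 wide, 61 tall. Point, axes alike. Stand and rail are 10 mm thick boards, tops 120 mm above the bench. A hook's 30 mm mouth goes over a board straight from above. At the start all legs lie on their boards, so a board's mid-plane is at x -10 mm of each point. Let go off its board, a hook leans in.
- rail_pad_right_grip (a point): Right hook on the drying rail, alike, its pad 40 wide, 65 tall. Left and right points are 100 to 112 mm apart along the rail; the free place is half-way, 10 to 16 mm to spare on each side of the pad. All four points are equally high. A gripper that holds the block by its front and back faces stays clear of the neighbours when it opens.
- bearing_hanger_grip (a point): The same kind of hook, 100 mm beside the hook to move on the short stand (left or right of it), but it carries a round bearing, 45 mm in diameter, 14 thick. It stays there. Point and axes as for the others.

How it is judged:
By the outcome, as a careful person would: the job done as asked, in the order asked, and still so for the second after the job is handed in, with the robot touching nothing.
It also fails if it takes over 37 s, if anything falls off the work surface, if the arm or the gripper's body presses on something with over 40 N, if the wrist force passes 120 N, or if a joint passes its speed limit or range.

## Working session

There is one attempt and no reset: what is moved stays moved. The work goes in short steps, Python scripts to look and compute and a tool call to move; the robot and the scene stay as the last step left them, time stands still between calls to the robot, and variables do not carry over. Pictures are saved under pics/ and viewed, and the job is handed in when it is done.

Besides the shell and the picture viewer there is one more tool, called after "Emit:" by a JSON object that holds its "fn" and its "kwargs". send_rows: Moves the arm, as the interface text tells. Its arguments: {"type":"object","properties":{"motion":{"type":"array","items":{"type":"array","items":{"type":"number"}}},"newtons":{"type":"number"}},"required":["motion"]}

```bash
mkdir -p pics
python3 - <<'E'
from rig import *
import cv2,numpy as np
s=observe();print(s)
for n in("scene","top"):
    c=capture(n);cv2.imwrite(f"pics/{n}0.png",c["image"][:,:,::-1]);np.savez(f"{n}0.npz",**c);print(n,c["mtx"],c["T"])
E
```

```text
{'time': 0.0, 'qpos': array([-1.03539612e+00,  3.85576593e-01,  6.63140176e-03, -5.30723003e-04,
       -1.19401570e+00, -2.58599354e-01]), 'joint_velocities': array([-1.57073412e-03,  1.34303620e-03,  8.16135987e-06,  1.82976146e-03,
        1.04836810e-03, -8.71480306e-04]), 'tau': array([-5.00163933e-04, -3.92288339e+01,  1.88402241e+01,  4.18626219e+00,
       -4.66760379e-03,  2.75322085e-07]), 'tool_pos': array([ 0.17066396, -0.60063489,  0.23020698]), 'tcp_rot': array([-1.37861962e-01,  9.90450830e-01,  1.09347280e-03, -1.91008814e-04]), 'ft_force': array([0.38129105, 0.09218849, 0.43970118]), 'ft_torque': array([-0.04916101, -0.03042237, -0.0344694 ]), 'opening': 1.002439529910987}
scene [[375.58227232   0.         316.70534306]
 [  0.         375.58227232 195.31089123]
 [  0.           0.           1.        ]] [[-0.72197186 -0.36421407  0.58830668 -0.066681  ]
 [-0.69191883  0.38277135 -0.61215556  0.59695555]
 [-0.00223128 -0.84901956 -0.52835671  0.71489133]
 [ 0.          0.          0.          1.        ]]
top [[447.47192594   0.         324.28954568]
 [  0.         447.47192594 200.93535651]
 [  0.           0.           1.        ]] [[ 6.12938577e-04 -9.80744739e-01  1.95293065e-01  3.12263665e-01]
 [-9.99930122e-01 -2.90667662e-03 -1.14587379e-02 -1.14927837e-02]
 [ 1.18057507e-02 -1.95272395e-01 -9.80677988e-01  1.29308249e+00]
 [ 0.00000000e+00  0.00000000e+00  0.00000000e+00  1.00000000e+00]]
```

View pics/scene0.png

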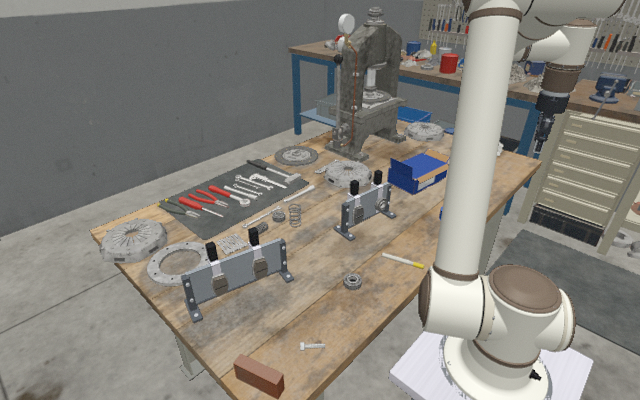

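View pics/top0.png

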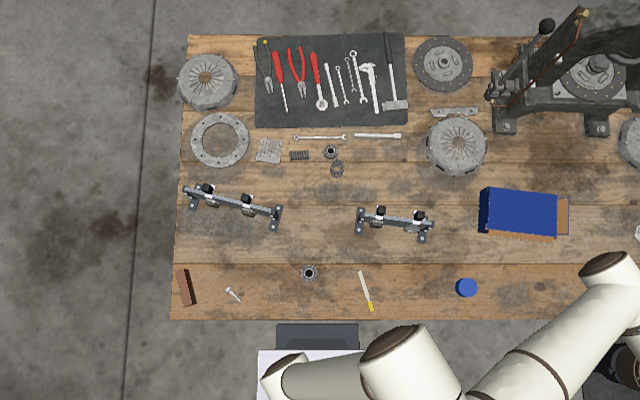

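Run:
```python
import cv2,numpy as np
a=cv2.imread("pics/scene0.png");b=cv2.imread("pics/top0.png")
cv2.imwrite("pics/z1.png",cv2.resize(a[170:320,170:410],(800,500),interpolation=3))
cv2.imwrite("pics/z2.png",cv2.resize(b[170:250,175:455],None,fx=2.85,fy=2.85,interpolation=3))
```

```text
(no output)
```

View pics/z1.png

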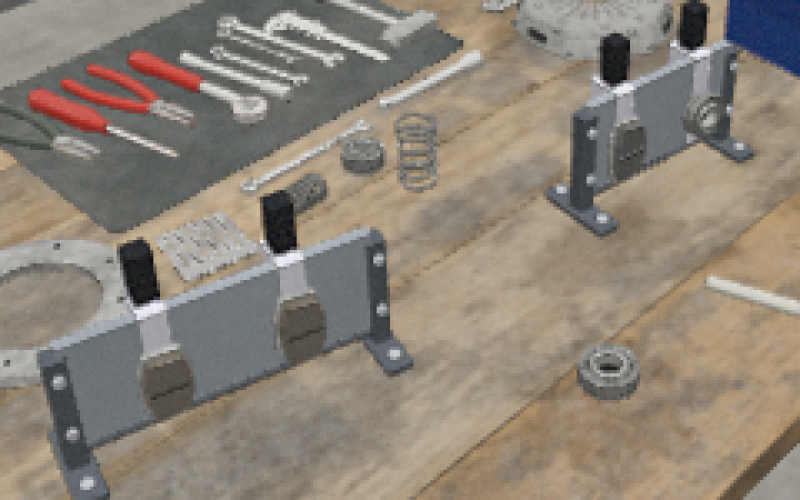

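View pics/z2.png

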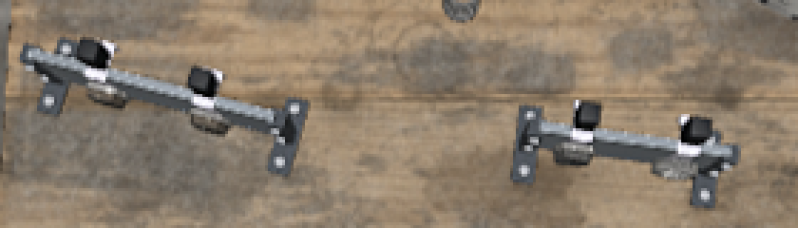

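```bash
cat > h.py <<'E'
import numpy as np
def cloud(c):
    d=c["depth"];K=c["mtx"];v,u=np.mgrid[0:d.shape[0],0:d.shape[1]]
    P=np.stack([(u-K[0,2])/K[0,0]*d,(v-K[1,2])/K[1,1]*d,d],-1)
    T=c["T"];return P@T[:3,:3].T+T[:3,3]
E
python3 - <<'E'
from h import *
for n,dx in(("top",1),("scene",1)):
    c=dict(np.load(n+"0.npz"));P=cloud(c);im=c["image"].astype(int);ok=c["depth"]>0
    z=P[...,2]
    w=ok&(P[...,0]>.25)&(P[...,0]<.5)&(P[...,1]>-.32)&(P[...,1]<.42)
    print(n,w.sum())
    blk=w&(z>.13)&(z<.19)&(im.max(-1)<70)
    import cv2
    k,lab,st,ce=cv2.connectedComponentsWithStats(blk.astype(np.uint8),connectivity=8)
    for i in range(1,k):
        if st[i,4]>5:
            Q=P[lab==i];print("blk",st[i],ce[i].round(1),"mean",Q.mean(0).round(4),"min",Q.min(0).round(4),"max",Q.max(0).round(4),
              "topmean",Q[Q[:,2]>.163].mean(0).round(4),(Q[:,2]>.163).sum())
    # board
    for nm,ys in(("rail",(.05,.42)),("stand",(-.32,.0))):
        m=w&(z>.114)&(z<.126)&(P[...,1]>ys[0])&(P[...,1]<ys[1])
        Q=P[m];
        if len(Q)>10:
            x,y=Q[:,0],Q[:,1]
            for _ in range(6):
                p=np.polyfit(y,x,1);r=x-np.polyval(p,y);g=abs(r)<max(.007,1.5*r.std());x,y=x[g],y[g]
            print(nm,len(Q),len(x),p,"deg",np.degrees(np.arctan(p[0])),y.min(),y.max(),r.std())
E
```

```text
top 23585
blk [414 215  11   6  39] [419.  217.8] mean [ 0.4947 -0.2687  0.1577] min [ 0.4918 -0.2792  0.1307] max [ 0.4994 -0.2594  0.1739] topmean [ 0.4952 -0.2704  0.1684] 20
stand 157 150 [0.09448971 0.51724829] deg 5.397835182222086 -0.3177631893877258 -0.15992052742684745 0.00303225430232176
scene 24639
blk [376 171   6  14  63] [378.8 177.5] mean [ 0.4945 -0.2625  0.1511] min [ 0.4907 -0.2744  0.1308] max [ 0.4996 -0.2531  0.1717] topmean [ 0.4953 -0.2631  0.1676] 14
stand 104 103 [0.10254888 0.51699073] deg 5.855150444492468 -0.30324913397175113 -0.15991997089848298 0.00281891267678003
```

Window too small in x; widen it.

Run:
```python
from h import *
import cv2
for n in("top","scene"):
    c=dict(np.load(n+"0.npz"));P=cloud(c);im=c["image"].astype(int);ok=c["depth"]>0
    z=P[...,2]
    w=ok&(P[...,0]>.4)&(P[...,0]<.62)&(P[...,1]>-.35)&(P[...,1]<.42)
    blk=w&(z>.13)&(z<.19)&(im.max(-1)<80)
    k,lab,st,ce=cv2.connectedComponentsWithStats(blk.astype(np.uint8),connectivity=8)
    print(n)
    for i in range(1,k):
        if st[i,4]>8:
            Q=P[lab==i];t=Q[Q[:,2]>.163];r=cv2.minAreaRect((t[:,:2]*1000).astype(np.float32))
            print("blk",ce[i].round(1),st[i,4],"top",t.mean(0).round(4),len(t),"minrect",r,"zmax",Q[:,2].max().round(4))
    for nm,ys in(("rail",(.05,.42)),("stand",(-.35,.0))):
        m=w&(z>.115)&(z<.125)&(P[...,1]>ys[0])&(P[...,1]<ys[1])
        Q=P[m];x,y=Q[:,0],Q[:,1]
        for _ in range(10):
                p=np.polyfit(y,x,1);r=x-np.polyval(p,y);g=abs(r)<max(.007,1.5*r.std());x,y=x[g],y[g]
        print(nm,len(Q),len(x),p,"deg",np.degrees(np.arctan(p[0])),y.min(),y.max(),r.std(), "x at mid",np.polyval(p,y.mean()),y.mean())
```

```text
top
blk [206.9 188.4] 83 top [0.5712 0.2799 0.1695] 55 minrect ((571.4873657226562, 281.0599365234375), (18.992177963256836, 17.611623764038086), 71.20993041992188) zmax 0.175
blk [245.6 198.5] 82 top [0.545  0.1789 0.1694] 55 minrect ((545.2568359375, 179.60716247558594), (20.506792068481445, 16.83098793029785), 72.56498718261719) zmax 0.1741
blk [380.7 210.3] 70 top [ 0.5149 -0.1706  0.1704] 48 minrect ((514.7827758789062, -170.57167053222656), (18.06928253173828, 17.45726776123047), 85.78268432617188) zmax 0.1752
blk [419.  215.5] 87 top [ 0.5011 -0.2697  0.1701] 56 minrect ((501.09185791015625, -269.8485107421875), (19.357778549194336, 17.227344512939453), 82.67915344238281) zmax 0.1751
rail 349 315 [0.25978246 0.48993213] deg 14.56254055554825 0.10887487653903394 0.35469497836201225 0.0032439790071244136 x at mid 0.5496614243780943 0.22992042006783195
stand 258 237 [0.13292207 0.52878607] deg 7.571490157175815 -0.3177631893877258 -0.12064017300760721 0.003342809356757693 x at mid 0.4995434876004013 -0.2199979473026755
scene
blk [377.6 176.8] 102 top [ 0.4998 -0.2634  0.168 ] 27 
[... 290 characters left out ...]
max 0.1711
blk [253.4 236. ] 145 top [0.5424 0.1845 0.1679] 49 minrect ((544.7711791992188, 184.0998077392578), (19.497241973876953, 18.187057495117188), 81.40785217285156) zmax 0.1713
blk [211.2 250.8] 156 top [0.5689 0.2862 0.1683] 52 minrect ((570.0653076171875, 285.9643859863281), (17.855985641479492, 18.784160614013672), 89.53153991699219) zmax 0.1705
rail 447 404 [0.26087094 0.48583671] deg 14.62094794248399 0.12343851328571609 0.3533534839025513 0.0032596304312507095 x at mid 0.5498677319181384 0.24545093997580156
stand 182 151 [0.13986525 0.52727248] deg 7.962037973194431 -0.30324913397175113 -0.12532635442906226 0.0031614216482848986 x at mid 0.49812568986088596 -0.20839190268526822
```

```bash
cat >> h.py <<'E'
from scipy.spatial.transform import Rotation as R
def down(yaw_y): # tool z down, tool y at world angle yaw_y deg
    a=np.radians(yaw_y);y=np.array([np.cos(a),np.sin(a),0]);z=np.array([0,0,-1.]);x=np.cross(y,z)
    return R.from_matrix(np.stack([x,y,z],1))
def go(s,p,yaw):
    r=R.from_quat(s["tcp_rot"]);d=r.inv().apply(np.array(p)-s["tool_pos"])
    w=(r.inv()*down(yaw)).as_rotvec(degrees=True)
    print("shift/300",(d/.3).round(4),"turn/45",(w/45).round(4),"rows>=",np.linalg.norm(d)/.0417,np.linalg.norm(w)/7.16)
E
python3 - <<'E'
from rig import *
from h import *
go(observe(),(.514,-.168,.232),172.4)
E
```

```text
shift/300 [-1.4948  1.0749 -0.0036] turn/45 [ 2.3000e-03  1.3000e-03 -1.4788e+00] rows>= 13.245777205019325 9.294385557257351
```

Emit:
{"fn": "send_rows", "kwargs": {"motion": [[-0.75,0.54,0,0,0,-0.74,85],[-0.75,0.54,0,0,0,-0.74,85],[-0.75,0.54,0,0,0,-0.74,85],[-0.75,0.54,0,0,0,-0.74,85],[-0.75,0.54,0,0,0,-0.74,85],[-0.75,0.54,0,0,0,-0.74,85],[-0.75,0.54,0,0,0,-0.74,85],[-0.75,0.54,0,0,0,-0.74,85]]}}

```text
time: 0.77
tool_pos: [0.3452, -0.3805, 0.2313]
tcp_rot: [-0.418, 0.908, 0.0, 0.0]
ft_force: [-0.4, -0.7, -0.7]
opening: 0.995
```

Run:
```python
from rig import *
from h import *
s=observe();print(s["qpos"].round(2));go(s,(.514,-.168,.232),172.4)
```

```text
[-0.52  0.2  -0.26 -0.   -1.11 -0.19]
shift/300 [-0.9041  0.0328 -0.0017] turn/45 [-3.000e-04  1.100e-03 -7.318e-01] rows>= 6.508573195670044 4.599499369291472
```

Emit:
{"fn": "send_rows", "kwargs": {"motion": [[-0.904,0.033,0,0,0,-0.732,85],[-0.904,0.033,0,0,0,-0.732,85],[-0.904,0.033,0,0,0,-0.732,85],[-0.904,0.033,0,0,0,-0.732,85],[-0.904,0.033,0,0,0,-0.732,85],[-0.904,0.033,0,0,0,-0.732,85],[-0.904,0.033,0,0,0,-0.732,85],[-0.904,0.033,0,0,0,-0.732,85]]}}

```text
time: 1.43
tool_pos: [0.5152, -0.1694, 0.2306]
tcp_rot: [-0.658, 0.753, 0.0, 0.0]
ft_force: [0.5, 0.1, -0.6]
opening: 0.994
```

Run:
```python
from rig import *
from h import *
import cv2
s=observe();print(s["qpos"].round(2),s["tool_pos"]);go(s,(.514,-.168,.128),172.4)
o=[]
for n,(u,v) in (("scene",(290,110)),("top",(310,150))):
    c=capture(n);np.savez(n+"1.npz",**c);o.append(cv2.resize(c["image"][v:v+120,u:u+160,::-1],None,fx=2.5,fy=2.5,interpolation=3))
    # project predicted block corners
    o[-1]=o[-1].copy()
    T=np.linalg.inv(c["T"])
    for p,col in (((.5145,-.168,.169),(0,0,255)),((*s["tool_pos"][:2],s["tool_pos"][2]+.013),(0,255,0))):
        q=T[:3,:3]@np.array(p)+T[:3,3];q=c["mtx"]@q/q[2];cv2.circle(o[-1],(int((q[0]-u+.5)*2.5),int((q[1]-v+.5)*2.5)),2,col,-1)
cv2.imwrite("pics/h1.png",np.hstack(o))
```

```text
[-0.02  0.25 -0.2  -0.   -1.13 -0.11] [ 0.51522159 -0.16941082  0.23057532]
shift/300 [-0.004   0.0046  0.3419] turn/45 [ 0.0002  0.0003 -0.001 ] rows>= 2.4602469433504917 0.006848690107144864
```

View pics/h1.png

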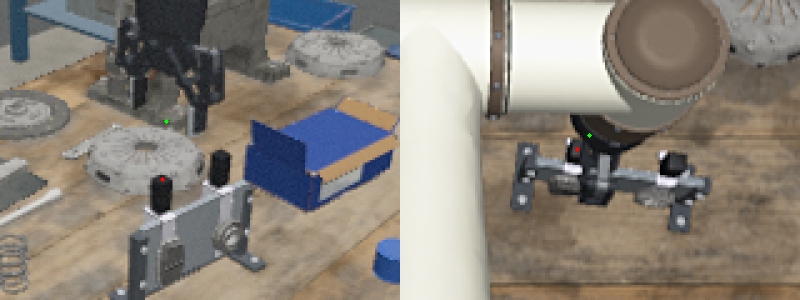

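Emit:
{"fn": "send_rows", "kwargs": {"motion": [[-0.004,0.005,0.1,0,0,0,85],[-0.004,0.005,0.2,0,0,0,85],[-0.004,0.005,0.28,0,0,0,85],[-0.004,0.005,0.34,0,0,0,85],[-0.004,0.005,0.34,0,0,0,85],[-0.004,0.005,0.34,0,0,0,85]]}}

```text
time: 2.03
tool_pos: [0.5105, -0.172, 0.1289]
tcp_rot: [-0.656, 0.755, 0.001, -0.001]
ft_force: [0.5, 0.6, -0.2]
opening: 0.999
```

Run:
```python
from rig import *
from h import *
import cv2
s=observe();go(s,(.514,-.168,.128),172.4)
o=[]
for n,(u,v) in (("scene",(310,150)),("top",(340,170))):
    c=capture(n);np.savez(n+"2.npz",**c);o.append(cv2.resize(c["image"][v:v+80,u:u+80,::-1],None,fx=5,fy=5,interpolation=3))
cv2.imwrite("pics/h2.png",np.hstack(o))
```

```text
shift/300 [-0.0147 -0.0098  0.003 ] turn/45 [ 0.0028 -0.0007 -0.0086] rows>= 0.12894872810193722 0.05727288569608178
```

View pics/h2.png

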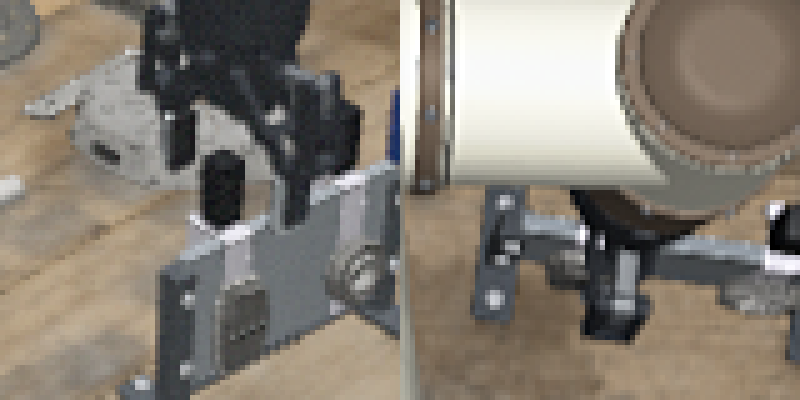

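Run:
```python
from rig import *
from h import *
s=observe();print(s["time"],s["tool_pos"],s["qpos"].round(4),s["joint_velocities"].round(3))
for n in("scene","top"):
    c=dict(np.load(n+"2.npz"));P=cloud(c)
    w=(c["depth"]>0)&(P[...,2]>.142)&(P[...,2]<.18)&(abs(P[...,1]+.17)<.06)&(abs(P[...,0]-.51)<.09)
    Q=P[w]; a=np.radians(-7.6);n_=np.array([np.cos(a),np.sin(a)]);t=np.array([-n_[1],n_[0]])
    xy=Q[:,:2]-np.array([.514,-.168]);l=np.c_[xy@n_,xy@t,Q[:,2]]*1000
    for lo,hi in((-80,-30),(-20,20),(30,80)):
        m=(l[:,0]>lo)&(l[:,0]<hi)
        L=l[m]; print(n,lo,len(L),"n",np.percentile(L[:,0],[5,50,95]).round(1) if len(L) else'',"t",np.percentile(L[:,1],[2,10,50,90,98]).round(1) if len(L) else '')
```

```text
2.1333 [ 0.51218796 -0.17170328  0.13079805] [-2.280e-02  3.377e-01 -3.422e-01  7.000e-04 -8.884e-01 -1.162e-01] [ 0.007 -0.012  0.009 -0.003  0.003 -0.   ]
scene -80 77 n [-58.9 -54.  -46.2] t [-8.9 -6.7  4.1  8.3  9.5]
scene -20 89 n [-9.3 -4.8  8.7] t [-8.9 -4.3  6.1 11.1 12.7]
scene 30 77 n [39.1 41.4 48.6] t [-13.7 -10.8   1.4   7.4   9.7]
top -80 5 n [-53.2 -49.8 -45. ] t [0.9 1.  4.6 5.  5.1]
top -20 0 n  t 
top 30 0 n  t
```

Emit:
{"fn": "send_rows", "kwargs": {"motion": [[-0.014,-0.004,0,0,0,0,85],[-0.014,-0.004,0,0,0,0,40],[-0.014,-0.004,0,0,0,0,30],[-0.014,-0.004,0,0,0,0,26],[-0.014,-0.004,0,0,0,0,26],[-0.014,-0.004,0,0,0,0,26],[-0.014,-0.004,0,0,0,0,26]], "newtons": 30}}

```text
time: 2.72
tool_pos: [0.5133, -0.1668, 0.1294]
tcp_rot: [-0.657, 0.754, -0.0, 0.0]
ft_force: [-0.4, 0.3, -0.2]
opening: 0.306
```

Run:
```python
from rig import *
from h import *
import cv2
s=observe();go(s,(.514,-.168,.128),172.4);print(s["ft_force"],s["opening"]*85.4,s["tool_pos"])
c=capture("scene");np.savez("scene3.npz",**c);u,v=310,150
cv2.imwrite("pics/h3.png",cv2.resize(c["image"][v:v+80,u:u+80,::-1],None,fx=7,fy=7,interpolation=3))
```

```text
shift/300 [ 0.0036 -0.0029  0.0046] turn/45 [-0.0001 -0.     -0.0066] rows>= 0.046733891312322126 0.04169559138640401
[-0.36076443  0.31001232 -0.19309906] 26.147826032902767 [ 0.51328723 -0.16681799  0.12937574]
```

View pics/h3.png

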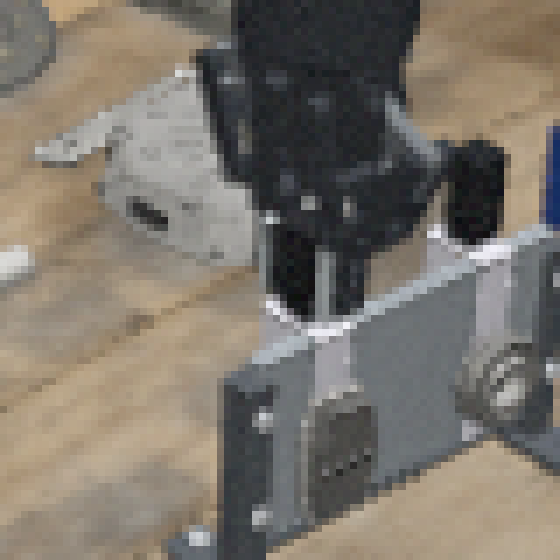

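Emit:
{"fn": "send_rows", "kwargs": {"motion": [[-0.014,-0.004,0,0,0,0,18],[-0.014,-0.004,0,0,0,0,15],[-0.014,-0.004,0,0,0,0,10],[-0.014,-0.004,0,0,0,0,10]], "newtons": 40}}

```text
time: 3.1
tool_pos: [0.5153, -0.1627, 0.1295]
tcp_rot: [-0.657, 0.754, -0.0, 0.0]
ft_force: [-0.7, 1.0, 0.8]
opening: 0.231
```

Emit:
{"fn": "send_rows", "kwargs": {"motion": [[0,0,0,0,0,0,10],[0,0,0,0,0,0,10],[0,0,-0.02,0,0,0,10],[0,0,-0.05,0,0,0,10],[0,0,-0.1,0,0,0,10],[0,0,-0.1,0,0,0,10]], "newtons": 70}}

```text
time: 3.6
tool_pos: [0.516, -0.1631, 0.1618]
tcp_rot: [-0.657, 0.754, -0.001, 0.001]
ft_force: [-1.2, 0.6, -3.2]
opening: 0.226
```

Run:
```python
from rig import *
from h import *
import cv2
for i in range(3):
    s=observe();print(s["ft_force"],s["opening"]*85.4,s["tool_pos"])
    c=capture("scene")
np.savez("scene4.npz",**c);u,v=310,130
cv2.imwrite("pics/h4.png",cv2.resize(c["image"][v:v+100,u:u+100,::-1],None,fx=5,fy=5,interpolation=3))
```

```text
[-1.19876134  0.55216325 -3.20407288] 19.289985068435858 [ 0.51603549 -0.16313765  0.16184592]
[ 0.18026759  0.20947434 -3.27259035] 18.958820003909985 [ 0.51549586 -0.16287427  0.16048576]
[ 0.28674102  0.07214761 -3.64559493] 19.108096197489775 [ 0.51492775 -0.16272364  0.15945029]
```

View pics/h4.png

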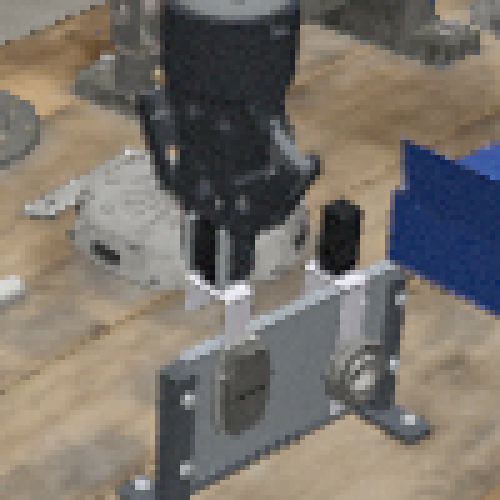

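Emit:
{"fn": "send_rows", "kwargs": {"motion": [[0,0,-0.1,0,0,0,10],[0,0,-0.2,0,0,0,10],[0,0,-0.3,0,0,0,10],[0,0,-0.4,0,0,0,10],[0,0,-0.48,0,0,0,10],[0,0,-0.5,0,0,0,10],[0,0,-0.5,0,0,0,10]]}}

```text
time: 4.33
tool_pos: [0.5156, -0.1627, 0.3101]
tcp_rot: [-0.657, 0.754, -0.001, 0.001]
ft_force: [-0.2, 0.4, -4.7]
opening: 0.222
```

Run:
```python
from rig import *
from h import *
s=observe();print(s["tool_pos"]);go(s,(.5485,.2397,.308),165.44);go(s,(.532,.04,.308),169)
```

```text
[ 0.51560763 -0.16274421  0.31014696]
shift/300 [-1.3438  0.076   0.008 ] turn/45 [-0.0037  0.0012  0.1478] rows>= 9.683257748992885 0.9294238124826004
shift/300 [-0.6769  0.0389  0.0076] turn/45 [-0.0038  0.0011  0.0687] rows>= 4.87810884726216 0.43259314232806634
```

Emit:
{"fn": "send_rows", "kwargs": {"motion": [[-0.05,0.003,0,0,0,0.01,10],[-0.15,0.008,0,0,0,0.02,10],[-0.26,0.014,0,0,0,0.03,10],[-0.37,0.02,0,0,0,0.04,10],[-0.48,0.027,0,0,0,0.05,10],[-0.58,0.033,0,0,0,0.06,10],[-0.65,0.037,0,0,0,0.07,10],[-0.68,0.039,0,0,0,0.074,10]]}}

```text
time: 5.0
tool_pos: [0.5304, 0.0434, 0.3057]
tcp_rot: [-0.635, 0.772, 0.002, -0.002]
ft_force: [-0.7, -1.1, -4.3]
opening: 0.223
```

Run:
```python
from rig import *
from h import *
s=observe();print(s["tool_pos"]);go(s,(.5485,.2397,.308),165.44)
```

```text
[0.53044562 0.04342716 0.30571879]
shift/300 [-0.6536  0.067  -0.0082] turn/45 [ 0.0069 -0.002   0.0768] rows>= 4.7269705572535115 0.484618016445262
```

Emit:
{"fn": "send_rows", "kwargs": {"motion": [[-0.05,0.005,0,0,0,0.01,10],[-0.15,0.015,0,0,0,0.02,10],[-0.26,0.026,0,0,0,0.03,10],[-0.37,0.038,0,0,0,0.045,10],[-0.48,0.048,0,0,0,0.06,10],[-0.58,0.058,0,0,0,0.07,10],[-0.64,0.064,0,0,0,0.075,10],[-0.654,0.066,0,0,0,0.077,10]]}}

```text
time: 5.67
tool_pos: [0.5497, 0.2395, 0.3055]
tcp_rot: [-0.612, 0.791, 0.001, -0.003]
ft_force: [-0.4, 0.1, -4.6]
opening: 0.224
```

Emit:
{"fn": "send_rows", "kwargs": {"motion": [[0,0,0,0,0,0,10],[0,0,0,0,0,0,10],[0,0,0,0,0,0,10]]}}

```text
time: 5.92
tool_pos: [0.55, 0.2358, 0.3084]
tcp_rot: [-0.61, 0.792, -0.0, -0.001]
ft_force: [0.7, -0.4, -3.5]
opening: 0.223
```

Run:
```python
from rig import *
from h import *
import cv2
o=[]
for n,(u,v) in (("scene",(160,150)),("top",(160,130))):
    s=observe();print(s["tool_pos"]);go(s,(.5485,.2397,.308),165.44)
    c=capture(n);np.savez(n+"5.npz",**c);o.append(cv2.resize(c["image"][v:v+150,u:u+150,::-1],(400,400),interpolation=3))
cv2.imwrite("pics/h5.png",np.hstack(o))
```

```text
[0.55000798 0.2357665  0.30842775]
shift/300 [-0.0114  0.0082  0.0014] turn/45 [ 0.0016 -0.0022 -0.0045] rows>= 0.10154230324328468 0.03292488722848655
[0.55014721 0.23574559 0.30887123]
shift/300 [-0.0113  0.0087  0.0029] turn/45 [ 0.0009 -0.0013 -0.0048] rows>= 0.10483124586133762 0.03144485662809752
```

View pics/h5.png

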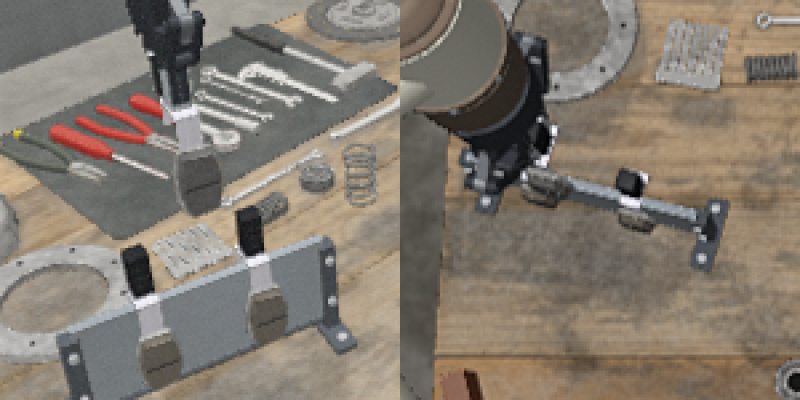

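Run:
```python
from h import *
a=np.radians(-14.56);n_=np.array([np.cos(a),np.sin(a)]);t=np.array([-n_[1],n_[0]])
for n,o in(("scene",(.55565,.23535)),("top",(.5581,.2294))):
    c=dict(np.load(n+"5.npz"));P=cloud(c);xy=P[...,:2]-np.array(o)
    L=np.stack([xy@n_,xy@t,P[...,2]],-1)*1000;ok=c["depth"]>0;im=c["image"].astype(int)
    for nm,zl,zh,tl,th in(("newpad",205,262,-40,40),("newpad_low",190,230,-40,40),("strip",265,305,-30,30),("padL",35,85,25,85),("padR",35,85,-85,-25)):
        nl,nh=(-60,10) if nm[0]!="p" else (-45,-19)
        m=ok&(L[...,2]>zl)&(L[...,2]<zh)&(L[...,1]>tl)&(L[...,1]<th)&(L[...,0]>nl)&(L[...,0]<nh)
        Q=L[m]
        if len(Q)>3: print(n,nm,len(Q),"n",np.percentile(Q[:,0],[5,50,95]).round(1),"t",np.percentile(Q[:,1],[2,10,50,90,98]).round(1),"z",Q[:,2].min().round(),Q[:,2].max().round())
    m=ok&(L[...,2]>205)&(L[...,2]<250)&(abs(L[...,1])<18)&(L[...,0]<-20)&(L[...,0]>-70)
    Q=L[m]; 
    if len(Q)>20: print("pad plane n = a t + b z:",np.linalg.lstsq(np.c_[Q[:,1],Q[:,2],np.ones(len(Q))],Q[:,0],rcond=None)[0])
```

```text
scene newpad 321 n [-37.7 -35.6 -27.1] t [-20.4 -16.1  -0.3  12.9  15.8] z 210.0 262.0
scene newpad_low 94 n [-37.2 -35.6 -27.5] t [-17.5 -13.7  -0.2  11.7  14. ] z 210.0 230.0
scene strip 235 n [-35.7 -23.7 -12.4] t [-14.9 -11.4  -1.8   6.6  10.7] z 265.0 304.0
scene padL 218 n [-27.6 -25.8 -23.2] t [36.5 39.4 52.6 65.8 68. ] z 36.0 85.0
scene padR 196 n [-27.4 -25.7 -22.1] t [-68.9 -65.1 -51.  -37.7 -35.4] z 35.0 85.0
pad plane n = a t + b z: [ 1.70287814e-01 -1.94658237e-02 -3.02548904e+01]
top newpad 65 n [-39.  -38.3 -26.7] t [-21.9 -20.8 -15.3   8.2  13.8] z 219.0 261.0
top newpad_low 10 n [-38.9 -38.5 -29. ] t [-20.  -18.3  -3.8   8.9  11.8] z 219.0 228.0
top strip 123 n [-38.4 -28.5   7.6] t [-15.7 -12.5  -6.7   7.1  11.1] z 265.0 305.0
top padL 40 n [-28.8 -27.8 -20.1] t [34.9 36.6 43.1 63.6 68.3] z 44.0 85.0
top padR 34 n [-28.9 -28.1 -19.8] t [-71.4 -68.8 -60.4 -39.1 -34.5] z 39.0 83.0
pad plane n = a t + b z: [-1.02327741e-01  3.75696703e-02 -4.71228822e+01]
```

Emit:
{"fn": "send_rows", "kwargs": {"motion": [[-0.007,0,0,0,0,0,10],[-0.007,0,0.06,0,0,0,10],[-0.007,0,0.12,0,0,0,10],[-0.007,0,0.18,0,0,0,10],[-0.007,0,0.23,0,0,0,10],[-0.007,0,0.25,0,0,0,10],[-0.007,0,0.25,0,0,0,10]]}}

```text
time: 6.6
tool_pos: [0.5501, 0.2384, 0.2327]
tcp_rot: [-0.611, 0.792, 0.0, -0.002]
ft_force: [-0.1, -0.7, -3.7]
opening: 0.223
```

```bash
cat > chk.py <<'E'
from rig import *
from h import *
import cv2,sys
k=sys.argv[1]
s=observe();print(s["tool_pos"],s["ft_force"]);go(s,(.5485,.2377,.308),165.44)
c=capture("scene");u,v=170,190
cv2.imwrite(f"pics/h{k}.png",cv2.resize(c["image"][v:v+125,u:u+140,::-1],(672,600),interpolation=3))
a=np.radians(-14.56);n_=np.array([np.cos(a),np.sin(a)]);t=np.array([-n_[1],n_[0]])
P=cloud(c);xy=P[...,:2]-np.array((.55565,.23535));L=np.stack([xy@n_,xy@t,P[...,2]],-1)*1000;ok=c["depth"]>0
zo=(s["tool_pos"][2]-.1295)*1000
for nm,zl,zh,tl,th in(("new",30+zo,95+zo,-34,33),("padL",33,95,33,85),("padR",33,95,-85,-33)):
    m=ok&(L[...,2]>zl)&(L[...,2]<zh)&(L[...,1]>tl)&(L[...,1]<th)&(L[...,0]>-50)&(L[...,0]<-19);Q=L[m]
    f=Q[abs(Q[:,0]-np.median(Q[:,0]))<4]
    if len(f)<10:continue
    print(nm,"n",np.percentile(Q[:,0],[5,50,95]).round(1),"t",np.percentile(Q[:,1],[2,10,50,90,98]).round(1),"z",np.percentile(Q[:,2],[2,98]).round(1),"plane",np.linalg.lstsq(np.c_[f[:,1],f[:,2],np.ones(len(f))],f[:,0],rcond=None)[0].round(3))
E
python3 chk.py 6
```

```text
[0.55013709 0.23835564 0.23273007] [-0.11549224 -0.69087022 -3.70239442]
shift/300 [ 0.0042  0.0053 -0.2509] turn/45 [ 0.003  -0.0033 -0.0038] rows>= 1.8055295160788327 0.03708699671684795
new n [-38.4 -36.2 -26.2] t [-17.2 -12.8   1.7  14.9  18. ] z [139.8 196.8] plane [ 1.1000e-02  1.0000e-03 -3.6857e+01]
padL n [-27.7 -25.6 -20. ] t [36.7 40.3 53.3 65.8 68.6] z [35.3 88.1] plane [ 1.90e-02 -2.00e-03 -2.66e+01]
padR n [-28.2 -25.7 -20.9] t [-68.4 -64.5 -51.1 -38.3 -35.9] z [36.5 91.1] plane [-1.0000e-03  1.3000e-02 -2.6756e+01]
```

View pics/h6.png

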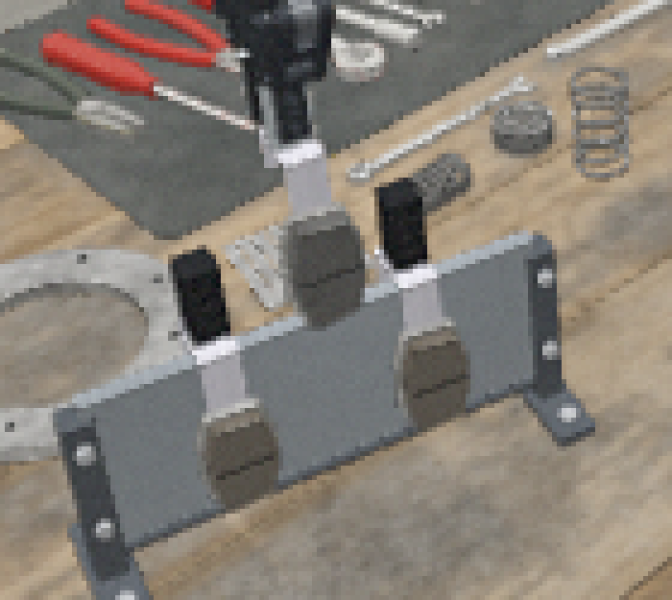

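Emit:
{"fn": "send_rows", "kwargs": {"motion": [[0,0,0.05,0,0,0,10],[0,0,0.1,0,0,0,10],[0,0,0.15,0,0,0,10],[0,0,0.2,0,0,0,10],[0,0,0.25,0,0,0,10],[0,0,0.29,0,0,0,10],[0,0,0.3,0,0,0,10],[0,0,0.3,0,0,0,10]]}}

```text
time: 7.32
tool_pos: [0.5512, 0.2392, 0.1447]
tcp_rot: [-0.611, 0.792, -0.0, 0.0]
ft_force: [0.3, 0.1, -4.0]
opening: 0.222
```

```bash
python3 chk.py 7
```

```text
[0.55121981 0.23924163 0.14470039] [ 0.32971907  0.06722354 -4.02933732]
shift/300 [ 0.0073  0.0072 -0.5443] turn/45 [-0.0005 -0.     -0.0029] rows>= 3.9167753920379225 0.01837200468530718
new n [-37.7 -34.9 -25.3] t [-16.6 -11.6   2.9  16.3  18.8] z [ 51.8 109.1] plane [ 1.600e-02  1.000e-02 -3.636e+01]
padL n [-27.8 -25.8 -21. ] t [36.7 40.3 52.7 65.3 68.3] z [35.2 87.7] plane [ 1.3000e-02  2.0000e-03 -2.6647e+01]
padR n [-27.9 -25.5 -20.3] t [-68.6 -64.4 -51.1 -38.8 -36. ] z [36.1 91.1] plane [-1.2000e-02  1.0000e-03 -2.6448e+01]
```

View pics/h7.png

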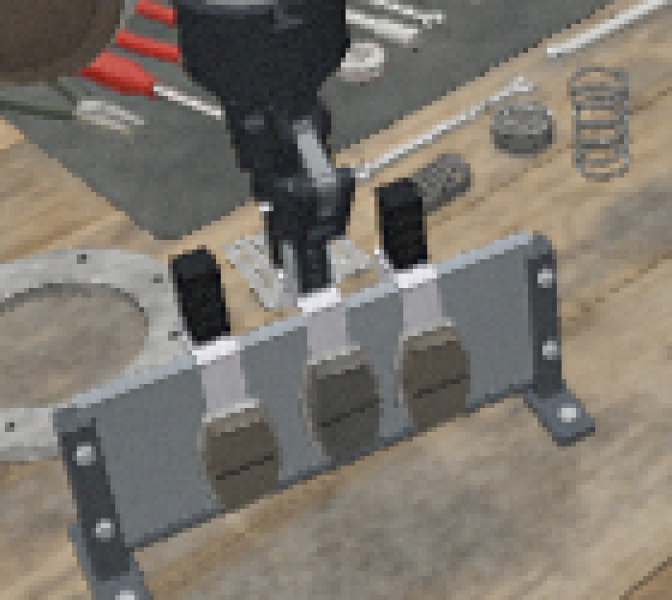

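Emit:
{"fn": "send_rows", "kwargs": {"motion": [[0,0,0.015,0,0,0,10],[0,0,0.03,0,0,0,10],[0.002,-0.008,0.035,0,0,0,10],[0.002,-0.016,0.035,0,0,0,10],[0.002,-0.024,0.035,0,0,0,10],[0.002,-0.024,0.035,0,0,0,10]]}}

```text
time: 7.87
tool_pos: [0.5584, 0.2367, 0.134]
tcp_rot: [-0.611, 0.792, -0.0, 0.0]
ft_force: [0.6, 0.2, -3.2]
opening: 0.225
```

```bash
python3 chk.py 8
```

```text
[0.55841775 0.2367311  0.13403141] [ 0.55222602  0.19046562 -3.18313949]
shift/300 [ 0.005   0.0324 -0.5799] turn/45 [-0.0009  0.0006 -0.0034] rows>= 4.178747069508209 0.022193537279895932
new n [-29.7 -27.6 -19.8] t [-17.6 -12.5   2.2  15.1  18.1] z [39.5 97.5] plane [-4.0000e-03  9.0000e-03 -2.8603e+01]
padL n [-27.7 -25.8 -20.8] t [36.7 40.2 53.1 65.6 68.2] z [35.6 88.1] plane [ 9.0000e-03  5.0000e-03 -2.6646e+01]
padR n [-27.7 -25.7 -20.1] t [-67.9 -64.2 -51.  -38.  -35.7] z [36.1 92.1] plane [ 2.2000e-02  7.0000e-03 -2.5154e+01]
```

Emit:
{"fn": "send_rows", "kwargs": {"motion": [[0,-0.002,0.004,0,0,0,10],[0,-0.004,0.008,0,0,0,10],[0,-0.004,0.012,0,0,0,10],[0,-0.004,0.012,0,0,0,10]]}}

```text
time: 8.25
tool_pos: [0.5586, 0.2363, 0.1298]
tcp_rot: [-0.611, 0.792, 0.0, -0.0]
ft_force: [-1.1, -0.4, -3.5]
opening: 0.225
```

```bash
python3 chk.py 9
```

```text
[0.55858132 0.23632877 0.12981601] [-1.09673864 -0.38785591 -3.4576144 ]
shift/300 [ 0.0044  0.034  -0.5939] turn/45 [ 0.0007 -0.0007 -0.0031] rows>= 4.279957272282049 0.020618094400036337
new n [-29.7 -27.5 -19.9] t [-16.9 -13.1   1.2  14.7  17.6] z [36.5 92.9] plane [ 4.0000e-03  1.3000e-02 -2.8522e+01]
padL n [-27.8 -25.6 -19.9] t [36.2 39.9 52.8 65.  68.2] z [36.2 88.8] plane [-1.1000e-02 -1.0000e-03 -2.5155e+01]
padR n [-28.  -25.7 -21.1] t [-68.6 -64.4 -51.5 -38.8 -36.3] z [37.  91.8] plane [ 2.2000e-02  1.0000e-03 -2.4665e+01]
```

Nearly seated (same height as the right pad within ~1 mm), leg still ~2 mm off the board. Creep down and in.

Emit:
{"fn": "send_rows", "kwargs": {"motion": [[0,-0.002,0.003,0,0,0,10],[0,-0.004,0.003,0,0,0,10],[0,-0.004,0.003,0,0,0,10]]}}

```text
time: 8.55
tool_pos: [0.5601, 0.2362, 0.1296]
tcp_rot: [-0.611, 0.792, -0.0, 0.0]
ft_force: [0.1, -0.2, -2.0]
opening: 0.222
```

Emit:
{"fn": "send_rows", "kwargs": {"motion": [[0,-0.001,0.003,0,0,0,10],[0,-0.002,0.003,0,0,0,10],[0,-0.002,0.003,0,0,0,10]]}}

```text
time: 8.8
tool_pos: [0.5606, 0.2362, 0.1295]
tcp_rot: [-0.611, 0.792, -0.0, 0.0]
ft_force: [-4.3, 0.1, 5.3]
opening: 0.224
```

```bash
python3 chk.py 10
```

```text
[0.56063232 0.23622389 0.12952726] [-4.29560299  0.05517378  5.30055597]
shift/300 [ 0.0051  0.04   -0.5949] turn/45 [-0.0008  0.0008 -0.0025] rows>= 4.2899455354133105 0.017380584263026626
new n [-27.6 -25.7 -20.5] t [-15.6 -12.4   1.1  13.4  16.5] z [36.  92.1] plane [-1.200e-02  2.000e-03 -2.586e+01]
padL n [-28.  -25.6 -19.9] t [36.5 40.  53.1 65.4 68.4] z [34.8 88.6] plane [ 1.800e-02  9.000e-03 -2.715e+01]
padR n [-27.9 -25.9 -20.4] t [-68.6 -64.4 -50.9 -38.2 -35.6] z [36.9 92.3] plane [ 6.0000e-03  4.0000e-03 -2.5805e+01]
```

Emit:
{"fn": "send_rows", "kwargs": {"motion": [[0,0,0,0,0,0,21],[0,0,0,0,0,0,24],[0,0,0,0,0,0,30],[0,0,0,0,0,0,45],[0,0,0,0,0,0,60],[0,0,0,0,0,0,60],[0,0,0,0,0,0,60]], "newtons": 20}}

```text
time: 9.43
tool_pos: [0.5606, 0.236, 0.1283]
tcp_rot: [-0.611, 0.792, -0.0, 0.0]
ft_force: [-0.4, -0.6, -0.2]
opening: 0.704
```

```bash
python3 chk.py 11
```

```text
[0.5606437  0.23598288 0.12831965] [-0.3717379  -0.62746588 -0.21028855]
shift/300 [ 0.0048  0.0406 -0.5989] turn/45 [-0.0001 -0.     -0.003 ] rows>= 4.318907349064748 0.018955958409473818
new n [-27.7 -25.7 -20.4] t [-15.6 -11.7   1.6  14.2  17.4] z [36.3 91.5] plane [-8.0000e-03  8.0000e-03 -2.6298e+01]
padL n [-27.6 -25.6 -20.6] t [36.7 40.2 53.  65.3 68.5] z [34.9 88.3] plane [ 8.0000e-03  6.0000e-03 -2.6508e+01]
padR n [-27.7 -25.7 -21. ] t [-68.6 -64.9 -50.7 -38.6 -35.8] z [36.5 91.6] plane [ 2.0000e-03  5.0000e-03 -2.6052e+01]
```

View pics/h11.png

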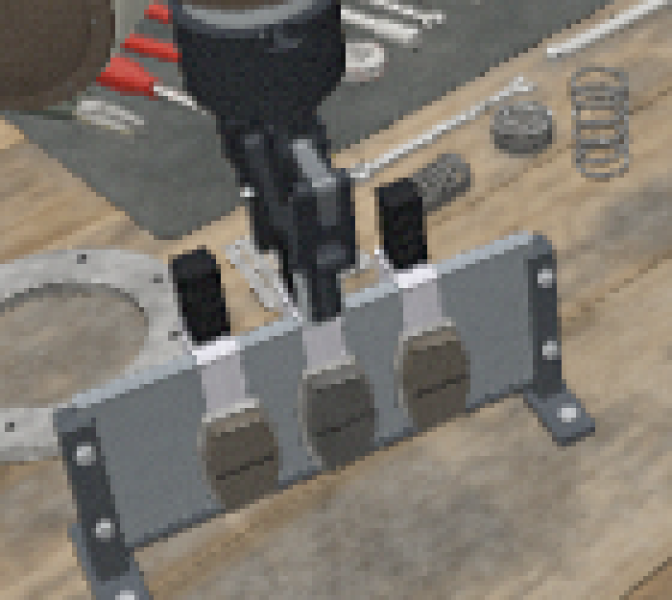

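Seated and released. Retreat straight up.

Emit:
{"fn": "send_rows", "kwargs": {"motion": [[0,0,-0.02,0,0,0,60],[0,0,-0.06,0,0,0,60],[0,0,-0.14,0,0,0,60],[0,0,-0.25,0,0,0,60],[0,0,-0.36,0,0,0,60],[0,0,-0.46,0,0,0,60],[0,0,-0.5,0,0,0,60],[0,0,-0.5,0,0,0,60]]}}

```text
time: 10.15
tool_pos: [0.5622, 0.2367, 0.2836]
tcp_rot: [-0.611, 0.792, -0.001, 0.005]
ft_force: [-0.4, 0.3, 0.3]
opening: 0.707
```

```bash
python3 - <<'E'
from rig import *
import cv2
c=capture("scene");cv2.imwrite("pics/f.png",c["image"][150:330,160:420,::-1].repeat(3,0).repeat(3,1))
E
python3 chk.py 12 | grep -v shift; sed -i 's/zo=.*/zo=0/' chk.py; python3 chk.py 13|grep -v shift
```

```text
[0.56105592 0.23639409 0.28073464] [-0.45681283 -0.01716654 -0.3354133 ]
padL n [-27.9 -25.8 -20. ] t [36.5 40.2 53.3 65.4 68.5] z [35.1 88.8] plane [ 1.200e-02  2.000e-03 -2.665e+01]
padR n [-27.6 -25.5 -19.7] t [-68.4 -64.7 -51.  -38.6 -35.4] z [35.6 92.2] plane [ 1.300e-02  1.000e-03 -2.501e+01]
[0.56025327 0.23600474 0.2786553 ] [-1.0219364  -0.10218415 -0.07702474]
new n [-28.  -25.8 -20.2] t [-16.  -12.3   1.1  14.5  16.8] z [36.3 91.6] plane [-1.0000e-02  8.0000e-03 -2.6312e+01]
padL n [-27.9 -25.6 -20.2] t [36.5 40.  53.1 65.5 68.5] z [35.7 88.3] plane [ 1.0000e-03  1.3000e-02 -2.6659e+01]
padR n [-27.5 -25.5 -19.7] t [-68.3 -64.3 -50.7 -37.9 -35.8] z [36.9 92. ] plane [ 1.3000e-02  6.0000e-03 -2.5273e+01]
  return _methods._mean(a, axis=axis, dtype=dtype,
  ret = ret.dtype.type(ret / rcount)
```

View pics/f.png

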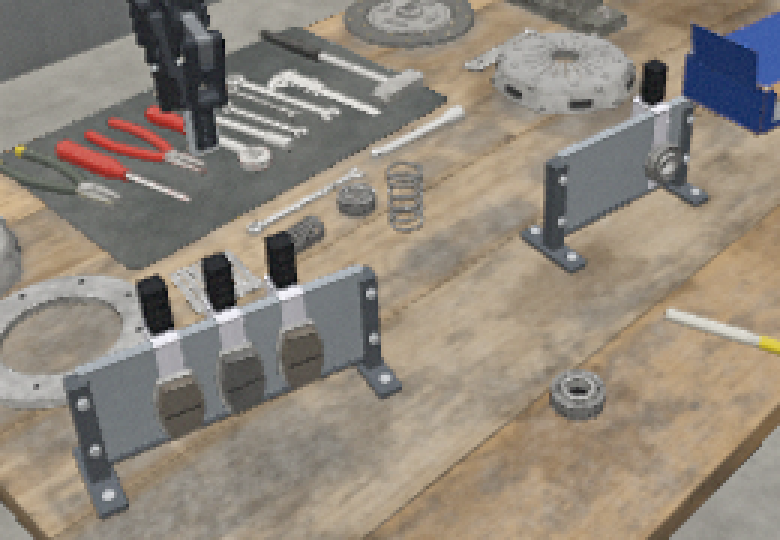

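The picture shows three pads evenly hung on the rail, with block tops at about (150,285), (215,262) and (280,240). The bearing hook is still on the stand at about (655,70), and the gripper is clear.

```bash
python3 -c "
from rig import *
print(close_job())"
```

```text
the job is handed in; nothing more can be done
None
```

The brake-pad hook now hangs on the drying rail midway between the two pads, fully down and facing the same way. The job took about 10.3 s of the 37 s allowed. I gripped the hook by its front and back faces, lifted it straight off the stand and lowered it into the gap. Before opening the gripper, I moved the leg in until it touched the board.

**Last checks (scene camera, gripper clear):**
- **Position:** the new pad is within about 1 mm of the midpoint between its neighbours.
- **Face and height:** its face is level with theirs, and its top and bottom heights match the right-hand pad of the same size to within about 1 mm. All three faces are parallel to within about 1°.
- **Neighbours:** the two pads already on the rail read the same as before the placing, to within 1 mm.
- **Bearing hook:** it is still hanging on the stand. I checked this by eye in the final picture only.
- **Forces:** the wrist force readings I saw stayed below about 8 N.

**What disagreed:**
- The two cameras' absolute positions differed by about 5 mm along y. The displacement from stand to rail agreed to within 0.1 mm, so I placed the hook by that.
- While closing the gripper I repeated a small sideways correction by mistake, so the grip was roughly 2 mm off the block's centre. I corrected for it before lowering the hook.

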